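# Slide the battery box home into its charging cradle

## Robot

A 7-joint arm with a two-finger parallel gripper is mounted at the origin on the work surface; the furniture and walls round the work are solid. World frame = base frame: x ahead of the robot, y to its left, z up, the work surface at z = 0. Lengths are in m, angles in rad, forces in N, time in s.
With the tool pointing down it reaches from about 0.425 to 0.925 m from the base axis. Payload 6.8 kg.
Tool frame: the origin (TCP) lies midway between the tips of the shut fingers; the grasp point (between the pads) lies 19 mm behind it; z points along the fingers, y is the line along which they close (so a half turn about z gives the same grasp; the last joint's range is limited). The gripper opens to 85 mm and grips with 20 to 120 N. Pads are 22 mm wide; open, the fingers measure 114 mm over their backs; the gripper's body (76 mm by 85 mm) begins 54 mm behind the grasp point. The pads swing forward as they close: fully open they stand 13 mm farther back than shut.
Start: joints at [1.203, 0.477, 0.022, 1.555, -0.011, 1.109, -0.083], TCP at [0.173, -0.652, 0.231] pointing down, gripper open.
Joint ranges: [-2.96, 2.96], [-0.34, 2.1], [-1.41, 1.46], [0.24, 2.44], [-1.37, 4.51], [0.17, 1.92], [-2.96, 2.96]. Speed limits (rad/s): [2.39, 2.39, 3.14, 3.14, 3.14, 3.14, 3.14].

## Interface

Orientations are given as a unit quaternion [x, y, z, w].
In Python, from workcell import bot gives the robot as it stands. The module is installed in compiled form; this text tells all that it offers.
- The arm moves only by the tool carry_out, never from a script. Its arguments are lists of equal length, an entry for each row: "grip": the closure in counts, from 0 (fully open) to 255 (shut); "offset": the shift along the tool's x, y, z in units of 30 mm (1.0 is 30 mm), a list of three; "angular": the turn, a rotation vector about the tool's x, y, z in units of 5 degrees (1.0 is 5 degrees), a list of three. A call has 1 to 10 rows; each row is the pose to reach, as a shift and turn from the pose commanded when the call began, along the tool's axes at that moment; what a row does not reach only later rows make up. A row lasts 1/12 s, in which the tool goes at most 41.7 mm and 7.16 degrees, less where a joint would pass 70% of its speed; a pose out of reach is approached as far as the arm can. A call with a gripper value outside its range is refused whole. The fingers move at their own pace and stop on an object; "newtons" is the grip in N (left out, the last holds). Time passes only in rows, so rows that repeat a pose let the fingers close. It gives the time, the measured TCP pose, the force, the opening and the grip force at its end, in the units of the state.
- bot.state(): the state, without advancing time (a new reading comes with each control period).
- bot.capture(name): name is "scene" or "top" or "wrist"; returns the picture (420x560x3 uint8, red, green, blue); there is no depth.
- bot.calibration(name): a dict with "camera_matrix" (3x3 intrinsics, pixels), "rvec" (rotation vector, rad) and "tvec" (3), from world to camera coordinates, as OpenCV has them. Camera axes: x right, y down, z forward; pixel columns grow to the right and rows downward; lengths in m; the calibration is good to about 2 mm. The wrist camera is an equidistant fisheye: a pixel r from the principal point sees the ray r / f radians off the axis. A picture is of the moment at which its call begins: read the wrist's pose just before it. calibration takes no time and is no camera call; for the wrist camera it gives the pose at the moment of the call.
- bot.close_job(): hands the job in; it is judged then, once.
The state is a dict: "t": time; "joint_pos": joint angles; "qd": joint speeds; "effort": joint torques, N m; "eef_pos": TCP position; "tool_rot": TCP orientation; "contact_force": force on the tool from outside, world axes, zero at the start; "torque": the same for the moment, N m; "gripper_width": finger opening in m; "gripper_force": force on a finger pad.
Only numpy, scipy, OpenCV 4.12 (cv2) and the standard library are available. Lean on these libraries where they do the work, as an engineer would, in place of code of your own. Each camera call takes 0.05 s, during which the arm holds its last target. There are 200 camera calls.

## Task

Push the heavy battery box along its slide board until it is fully home in the charging cradle, square between the side rails and gently against the back stop without ramming it. Push it with the fingertips only on its low black base, never on the tall grey case above, so that it slides without tipping; do not grasp or lift it, and leave the loose things beside the board alone. Finish with the robot clear of everything.

Things in the scene. Friction and masses are not known exactly. Their poses are not given: they have to be found in the camera images.
- battery_box: Loose battery box, 0.7 to 1 kg, on the slide board: black base 110 (x) x 86 (y) x 42 mm high, a tall grey case on its front half. Friction near 0.6, mass centre 64 mm up, 13 mm ahead of the origin: a push above about 55 mm can tip it. Origin: centre of the base's underside; x: towards the cradle. Push the base's -x face, 55 mm behind the origin. Starts within 0.2 rad of the cradle's heading.
- battery_case: Tall upper part of the battery box, fixed on its base: grey case, black lid and folded handle, 59 x 79 mm in plan, 105 mm high, top 147 mm above the board. Origin: centre of its underside, 22 mm ahead of and 42 mm above the box's origin; behind it the base forms an open ledge 47 mm deep. It must not be pushed.
- cradle: Fixed: grey slide board 333 x 144 mm, top 6 mm above the bench mat, aluminium cradle at its far end. Origin: on the board's top, where the box's origin belongs when home; x: the way in. In this frame (mm) the board runs x -245 to 88; back stop 40 high, face at x 56 (box touches with its origin at x 1); rails 25 high, x -17 to 63, inner faces y +-46.5 (3.5 clear each side).
- spray_can: Spray can, 53 mm diameter, 171 mm tall, loose, some way to the left of the board. Origin: centre of the underside. Leave it alone.
- tape_measure: Tape measure, 97 x 78 x 38 mm, loose, some way to the left of the board, beyond the spray can. Origin: centre of the underside. Leave it alone.
- hex_bolt: Bolt standing on its head, 28 mm across, 60 mm tall, loose, just left of the board. Origin: centre of the underside. Leave it alone.
- cradle_mouth (a point): Middle of the cradle's flared mouth, on the board's top, 63 mm in front of the cradle's origin. The flares are 25 mm high and narrow from 130 mm wide here to the rails. The box starts with its origin 135 to 165 mm in front of home, up to 12 mm off the centre line. When home, its pushed face stands just inside this mouth.

How it is judged:
At the end, for the whole second after the job is handed in: The battery box stands upright (within 0.04 rad) and at rest on the board, between the rails, against the back stop: its origin no more than 4 mm short of the home place (5 mm short of touching the stop), within 6 mm of the centre line, turned no more than 0.08 rad from the cradle (x of battery_box in the frame of cradle between -0.004 and 0.006 m and y of battery_box in the frame of cradle between -0.006 and 0.006 m and angle between the x axis of battery_box and the x axis of cradle, either way round below 0.08 rad and z of battery_box in the frame of cradle between -0.003 and 0.004 m and angle between battery_box's own z axis and vertical below 0.04 rad and linear speed of battery_box below 0.01 m/s).
It fails at once if the battery box tips by more than 0.15 rad (angle between battery_box's own z axis and vertical above 0.15 rad).
It fails at once if the battery box is lifted (underside more than 12 mm above the board) (z of battery_box in the frame of cradle above 0.012 m).
It fails at once if the fingers or arm push on the upper case with more than 3 N (contact force between any of the fingers, the arm and battery_case above 3 N).
It fails at once if the box is rammed into the cradle (the fingers push on the box with more than 60 N) (contact force between the fingers and battery_box above 60 N).
It fails at once if the spray can, the tape measure or the bolt is moved by more than 20 mm or knocked over (distance of any of spray_can, tape_measure, hex_bolt from where it was at the start of the episode above 0.02 m or angle between any of spray_can, tape_measure, hex_bolt's own z axis and vertical above 0.3 rad).
It also fails if it takes over 51 s, if anything falls off the work surface, if the arm or the gripper's body presses on something with over 40 N, if the wrist force passes 120 N, or if a joint passes its speed limit or range.

## Working session

There is one attempt and no reset: what is moved stays moved. The work goes in short steps, Python scripts to look and compute and a tool call to move; the robot and the scene stay as the last step left them, time stands still between calls to the robot, and variables do not carry over. Pictures are saved under pics/ and viewed, at most 10 in all, crops included, and the job is handed in when it is done.

Besides the shell and the picture viewer there is one more tool, called after "Emit:" as name(argument=value, ...) on one line, values as JSON. carry_out: Moves the arm, as the interface text tells. Its arguments: {"type":"object","properties":{"grip":{"type":"array","items":{"type":"number"}},"offset":{"type":"array","items":{"type":"array","items":{"type":"number"}}},"angular":{"type":"array","items":{"type":"array","items":{"type":"number"}}},"newtons":{"type":"number"}},"required":["grip","offset","angular"]}

```bash
mkdir -p pics; python3 - <<'E'
from workcell import bot
import cv2
for n in("scene","top"):
    cv2.imwrite(f"pics/{n}0.png",bot.capture(n)[:,:,::-1])
    print(n,bot.calibration(n))
print(bot.state())
E
```

```text
scene {'camera_matrix': array([[545.83165112,   0.        , 276.53874195],
       [  0.        , 545.83165112, 212.76246259],
       [  0.        ,   0.        ,   1.        ]]), 'rvec': array([ 1.39858412, -2.22251459,  0.84722433]), 'tvec': array([0.18911841, 0.43738261, 0.63886471])}
top {'camera_matrix': array([[380.8964706 ,   0.        , 279.96825067],
       [  0.        , 380.8964706 , 210.22368796],
       [  0.        ,   0.        ,   1.        ]]), 'rvec': array([ 2.21528136, -2.1649702 ,  0.03042631]), 'tvec': array([-0.06557835,  0.54131767,  0.90098446])}
{'t': 0.1, 'joint_pos': array([ 1.20288928,  0.47775206,  0.02235195,  1.55633322, -0.01147226,
        1.10932349, -0.08308499]), 'qd': array([-0.00039307, -0.00113124,  0.00037839, -0.00176111,  0.00072851,
       -0.00090858,  0.00052886]), 'effort': array([ 4.81112991e-03, -5.97762287e+01,  1.61386371e+00, -2.81951612e+01,
        1.28291489e-02,  5.06625322e-03,  1.70482645e-05]), 'eef_pos': array([ 0.17324235, -0.6518375 ,  0.2304081 ]), 'tool_rot': array([ 9.91571494e-01,  1.29557941e-01, -1.84670895e-04, -8.23444530e-04]), 'contact_force': array([-0.47685684,  0.27491107, -0.21296064]), 'torque': array([ 0.01227544,  0.0472474 , -0.05238203]), 'gripper_force': 0.0, 'gripper_width': 0.08536986235728587}
```

View pics/scene0.png

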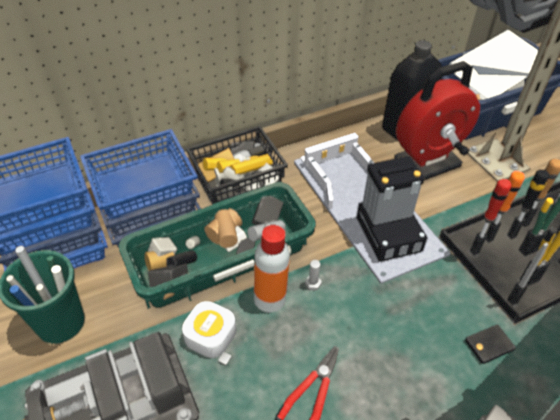

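View pics/top0.png

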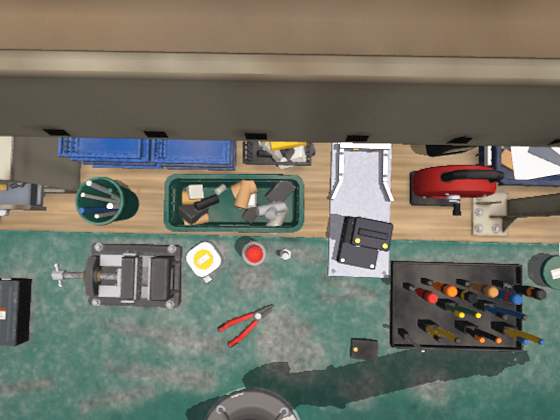

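The top view has world +x upward and −y to the right. The board runs from about (328,277) to (392,143), with the box at about (364,243) and turned slightly. I'll enlarge both views to read the corners.

```bash
python3 - <<'E'
import cv2
a=cv2.imread("pics/top0.png")[135:285,315:405]; cv2.imwrite("pics/topc.png",cv2.resize(a,None,fx=4,fy=4,interpolation=cv2.INTER_CUBIC))
b=cv2.imread("pics/scene0.png")[125:280,290:450]; cv2.imwrite("pics/scenec.png",cv2.resize(b,None,fx=3.75,fy=3.75,interpolation=cv2.INTER_CUBIC))
E
```

```text
(no output)
```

View pics/topc.png

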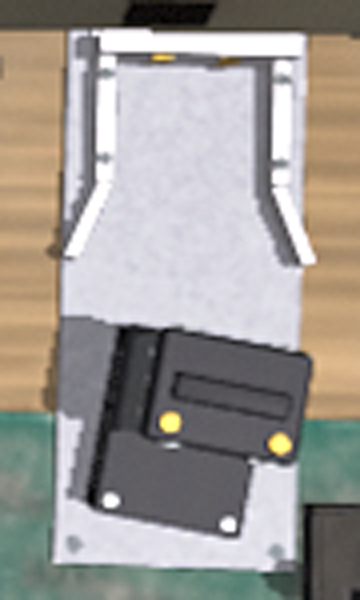

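View pics/scenec.png

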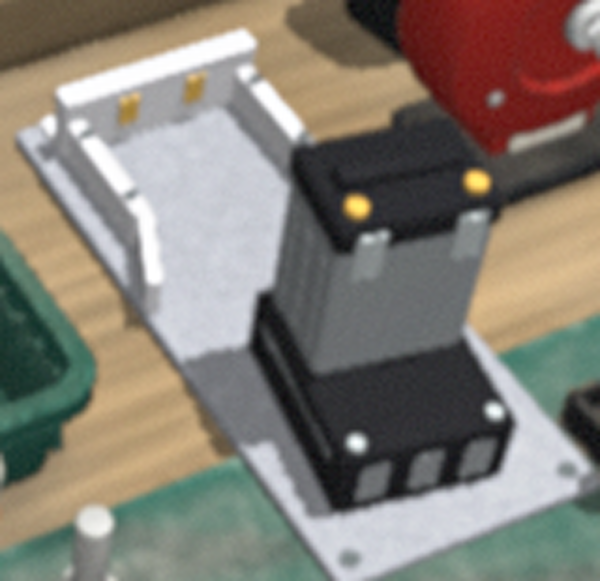

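The top crop shows the board's near corners at (52,562) and (297,568), and the base's rear top corners at (92,505) and (240,535). In the scene crop, the base's rear top edge runs from (330,462) to (512,422). Next I'll fit the cradle and box poses.

```bash
cat > h.py <<'E'
import numpy as np, cv2
from workcell import bot
from scipy.optimize import least_squares
from scipy.spatial.transform import Rotation as R
def proj(n,P):
    c=bot.calibration(n); return cv2.projectPoints(np.float64(P),c['rvec'],c['tvec'],c['camera_matrix'],None)[0][:,0]
def place(p,P,z):
    c,s=np.cos(p[2]),np.sin(p[2]);P=np.array(P)/1000
    return np.c_[p[0]+c*P[:,0]-s*P[:,1],p[1]+s*P[:,0]+c*P[:,1],P[:,2]+z]
def fit(obs,z,x0):
    f=lambda p:np.concatenate([(proj(n,place(p,[o[0] for o in O],z))-[o[1] for o in O]).ravel() for n,O in obs.items()])
    r=least_squares(f,x0,loss='soft_l1'); return r.x,f(r.x).reshape(-1,2).round(1)
E
cat > m.py <<'E'
from h import *
T=lambda u,v:(315+(u+.5)/4-.5,135+(v+.5)/4-.5)
S=lambda u,v:(290+(u+.5)/3.75-.5,125+(v+.5)/3.75-.5)
for z in(.004,.006,.008):
    c,e=fit({'top':[((-245,72,0),T(52,562)),((-245,-72,0),T(297,568)),((88,72,0),T(67,30))],
     'scene':[((-245,72,0),S(340,578)),((88,72,0),S(18,138)),((-245,-72,0),S(600,482))]},z,[.7,-.25,0.])
    b,eb=fit({'top':[((-55,43,42),T(92,505)),((-55,-43,42),T(240,535)),((55,43,42),T(118,327)),((-7.5,39.5,147),T(148,435)),((-7.5,-39.5,147),T(297,462)),((51.5,39.5,147),T(160,330)),((51.5,-39.5,147),T(312,355))],
     'scene':[((-55,43,42),S(330,464)),((-55,-43,42),S(512,422)),((-55,43,0),S(340,508)),((-55,-43,0),S(506,468))]},z,[.55,-.25,0.])
    cs,sn=np.cos(c[2]),np.sin(c[2]);d=b[:2]-c[:2]
    print(z,c,e.tolist(),'\n',b,eb.tolist(),'\nrel',d@[cs,sn],d@[-sn,cs],b[2]-c[2])
E
python3 m.py
```

```text
0.004 [ 0.6346981  -0.24577276 -0.00835532] [[0.5, -0.0], [-0.3, 0.5], [0.3, -4.8], [0.2, 3.3], [-1.5, -1.3], [0.5, -0.0]] 
 [ 0.4736771  -0.23859824 -0.1397556 ] [[0.0, 1.3], [0.4, 0.0], [1.0, -1.6], [-1.6, 0.5], [0.1, 0.2], [-0.1, -2.1], [0.8, -2.0], [3.4, 0.2], [1.0, -0.7], [-2.7, 3.4], [-2.3, 2.2]] 
rel -0.161075329793999 0.005828895793104325 -0.13140027175677804
0.006 [ 0.63430891 -0.24544071 -0.00976131] [[0.3, 0.2], [-0.4, 0.8], [0.3, -4.9], [0.1, 2.9], [-1.5, -1.9], [0.7, -0.4]] 
 [ 0.47334885 -0.23802734 -0.13934435] [[-0.1, 1.6], [0.3, 0.3], [0.9, -1.5], [-1.7, 0.7], [0.1, 0.4], [-0.2, -2.0], [0.7, -1.9], [3.4, -0.3], [1.1, -1.2], [-2.7, 3.0], [-2.2, 1.7]] 
rel -0.16102475217387785 0.0058418632733515845 -0.12958304074429663
0.008 [ 0.63396881 -0.24515646 -0.0111016 ] [[0.1, 0.4], [-0.4, 1.1], [0.3, -5.0], [0.0, 2.4], [-1.5, -2.5], [0.8, -0.8]] 
 [ 0.47306215 -0.2374898  -0.13896329] [[-0.2, 1.8], [0.3, 0.5], [0.8, -1.4], [-1.8, 0.9], [0.1, 0.6], [-0.3, -1.9], [0.7, -1.8], [3.4, -0.8], [1.2, -1.7], [-2.7, 2.5], [-2.2, 1.2]] 
rel -0.16098186198311945 0.005879902544881246 -0.12786169708343548
```

```bash
sed -i "s/((88,72,0),T(67,30))/((-17,46.5,25),T(114,185)),((-17,-46.5,25),T(273,187)),((56,46.5,25),T(117,58)),((56,-46.5,25),T(273,58))/; s/(.004,.006,.008)/(.006,)/" m.py; python3 m.py
```

```text
0.006 [ 0.63406735 -0.24623496 -0.01277435] [[0.3, 0.2], [-0.4, 1.0], [-0.2, -1.5], [-0.2, -0.7], [-0.1, -0.6], [0.6, 0.7], [0.1, 2.9], [-1.0, -2.1], [0.8, -0.2]] 
 [ 0.47334885 -0.23802734 -0.13934435] [[-0.1, 1.6], [0.3, 0.3], [0.9, -1.5], [-1.7, 0.7], [0.1, 0.4], [-0.2, -2.0], [0.7, -1.9], [3.4, -0.3], [1.1, -1.2], [-2.7, 3.0], [-2.2, 1.7]] 
rel -0.16081023127336816 0.006153930139549838 -0.12656999748778336
```

```bash
cat >> h.py <<'E'
def tool():
    s=bot.state(); return np.array(s['eef_pos']),R.from_quat(s['tool_rot'])
def down(yaw): c,s=np.cos(yaw),np.sin(yaw); return R.from_matrix([[c,s,0],[s,-c,0],[0,0,-1]])
def go(p,yaw):
    p0,r0=tool(); print('off',(r0.inv().apply(np.array(p)-p0)/.03).round(3),'ang',np.degrees((r0.inv()*down(yaw)).as_rotvec()/5).round(3))
E
python3 - <<'E'
from h import *
p,r=tool(); c=bot.calibration('wrist'); Rc=cv2.Rodrigues(c['rvec'])[0]
print('cam in tool',r.inv().apply(-Rc.T@c['tvec']-p),'axis',r.inv().apply(Rc[2]))
u=np.array([np.cos(-.139),np.sin(-.139)]); b=np.array([.4733,-.2380])
print(b-u*.055)
q=b-u*(.055+.035); print(q,np.hypot(*q))
go([p[0],p[1],.30],-.139); go([*q,.30],-.139); go([*q,.016],-.139)
E
```

```text
cam in tool [ 0.0672253  -0.00041566 -0.14207389] axis [-2.66068320e-01 -1.71576822e-04  9.63954159e-01]
[ 0.41883047 -0.23037959]
[ 0.38416805 -0.22553025] 0.4454761263733692
off [-0.    -0.004 -2.32 ] ang [-0.019  0.006  4.57 ]
off [ 10.446 -11.931  -2.301] ang [-0.019  0.006  4.57 ]
off [ 10.447 -11.915   7.165] ang [-0.019  0.006  4.57 ]
```

The wrist camera sits on the tool's +x side and would hit the tall case, so I'll turn the tool half a turn to keep the camera on the robot's side.

Emit:
carry_out(grip=[110, 110, 110, 110, 110, 110, 110, 110, 110, 110], offset=[[0, 0, -1.2], [0, 0, -2.3], [0, 0, -2.3], [10.4, -11.9, -2.3], [10.4, -11.9, -2.3], [10.4, -11.9, -2.3], [10.4, -11.9, -2.3], [10.4, -11.9, -2.3], [10.4, -11.9, -2.3], [10.4, -11.9, -2.3]], angular=[[0, 0, -1.4], [0, 0, -2.8], [0, 0, -4.2], [0, 0, -5.6], [0, 0, -7], [0, 0, -8.4], [0, 0, -9.8], [0, 0, -11.2], [0, 0, -12.6], [0, 0, -14]])

```text
t: 0.93
eef_pos: [0.3027, -0.3887, 0.3]
tool_rot: [0.736, 0.677, -0.0, -0.0]
contact_force: [0.4, -0.8, -0.0]
gripper_width: 0.0488
gripper_force: 0.0
```

```bash
python3 - <<'E'
from h import *
go([.382,-.2255,.30],-.139+np.pi)
print(bot.state()['joint_pos'])
E
```

```text
off [5.641e+00 2.180e+00 1.000e-03] ang [-5.0000e-03 -4.0000e-03 -1.7363e+01]
[ 1.08149677  0.13062133 -0.32794023  1.87489321  0.04645128  1.1437503
  0.65350723]
```

Emit:
carry_out(grip=[110, 110, 110, 110, 110, 110, 110, 110, 110, 110], offset=[[5.64, 2.18, 0], [5.64, 2.18, 0], [5.64, 2.18, 0], [5.64, 2.18, 0], [5.64, 2.18, 0], [5.64, 2.18, 0], [5.64, 2.18, 0], [5.64, 2.18, 0], [5.64, 2.18, 0], [5.64, 2.18, 0]], angular=[[0, 0, -17.4], [0, 0, -17.4], [0, 0, -17.4], [0, 0, -17.4], [0, 0, -17.4], [0, 0, -17.4], [0, 0, -17.4], [0, 0, -17.4], [0, 0, -17.4], [0, 0, -17.4]])

```text
t: 1.77
eef_pos: [0.3824, -0.2279, 0.3]
tool_rot: [0.2, 0.98, 0.0, -0.0]
contact_force: [0.8, 0.4, -0.4]
gripper_width: 0.0484
gripper_force: 0.0
```

```bash
python3 - <<'E'
from h import *
go([.382,-.2255,.30],-.139+np.pi)
print(bot.state()['joint_pos'])
E
```

```text
off [0.045 0.068 0.   ] ang [ 1.000e-03 -8.000e-03 -3.034e+00]
[ 0.93450095  0.06061812 -0.55246382  1.95613735  0.03505601  1.13474788
  1.53508925]
```

Emit:
carry_out(grip=[110, 110, 110, 110, 110, 110, 110, 110, 110, 110], offset=[[0, 0, 0], [0, 0, 0], [0, 0, 0.5], [0, 0, 1.5], [0, 0, 2.5], [0, 0, 3.5], [0, 0, 4.5], [0, 0, 5.5], [0, 0, 6], [0, 0, 6]], angular=[[0, 0, -1], [0, 0, -2], [0, 0, -3], [0, 0, -3], [0, 0, -3], [0, 0, -3], [0, 0, -3], [0, 0, -3], [0, 0, -3], [0, 0, -3]])

```text
t: 2.6
eef_pos: [0.3801, -0.2268, 0.1171]
tool_rot: [0.074, 0.997, 0.002, -0.003]
contact_force: [-0.5, 0.2, 0.6]
gripper_width: 0.0491
gripper_force: 0.0
```

```bash
python3 - <<'E'
from h import *
a=bot.capture('scene')[100:290,280:470]; cv2.imwrite('pics/s1.png',cv2.resize(a[:,:,::-1],None,fx=3,fy=3,interpolation=cv2.INTER_CUBIC))
print(bot.state()['joint_pos'])
go([.382,-.2255,.016],-.139+np.pi)
E
```

```text
[ 0.86320595  0.30748495 -0.53482618  2.16028398  0.23122057  0.73204677
  1.59817712]
off [-0.022  0.057  3.432] ang [ 0.022 -0.042 -0.101]
```

View pics/s1.png

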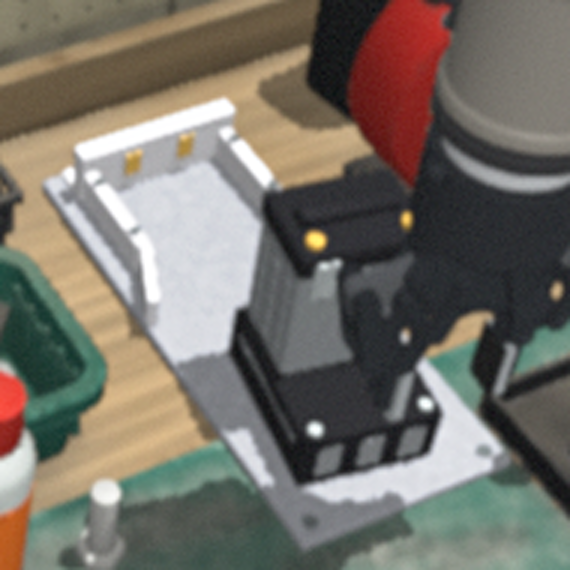

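```bash
python3 - <<'E'
from h import *
P=[[.380,-.252,.122],[.380,-.202,.122],[.38,-.252,.016],[.38,-.202,.016]]
print((proj('scene',P)-[280,100])*3)
c=bot.calibration('scene');print(-cv2.Rodrigues(c['rvec'])[0].T@c['tvec'])
b=[.47335,-.23803,-.1393]
print((proj('scene',place(b,[(-55,43,42),(-55,-43,42),(-55,43,0),(-55,-43,0)],.006))-[280,100])*3)
E
```

```text
[[475.75651933 375.34394945]
 [395.64266809 407.68179487]
 [434.40653795 496.7856241 ]
 [360.57863273 528.23595468]]
[-0.00773999  0.21304012  0.76796578]
[[303.17551234 444.27791861]
 [441.69848945 407.99527245]
 [292.79920021 489.29471297]
 [426.99224083 453.38337578]]
```

The projected fingertip positions match the picture: the left tip is at about (397,412), behind the box's rear face. It's clear to descend.

Emit:
carry_out(grip=[110, 110, 110, 110, 110, 110], offset=[[0, 0.05, 0.8], [0, 0.05, 1.6], [0, 0.05, 2.4], [0, 0.05, 3.1], [0, 0.05, 3.4], [0, 0.05, 3.4]], angular=[[0, 0, 0], [0, 0, 0], [0, 0, 0], [0, 0, 0], [0, 0, 0], [0, 0, 0]])

```text
t: 3.15
eef_pos: [0.3828, -0.2266, 0.0179]
tool_rot: [0.074, 0.997, 0.0, -0.001]
contact_force: [0.1, -0.4, -0.6]
gripper_width: 0.049
gripper_force: 0.0
```

```bash
python3 - <<'E'
from h import *
s=bot.state();print(s['joint_pos'],s['eef_pos'],s['contact_force'])
yw=-.139+np.pi
go([.382,-.2255,.016],yw)
u=np.array([np.cos(-.139),np.sin(-.139)]); b=np.array([.4733,-.2380])
go([*(b-u*.070),.016],yw)
E
```

```text
[ 0.74994692  0.49133545 -0.42348322  2.22014808  0.41221381  0.50514049
  1.42848276] [ 0.38277771 -0.22657119  0.01787618] [ 0.1095048  -0.42978504 -0.61381857]
off [0.031 0.031 0.063] ang [ 0.004 -0.015 -0.106]
off [-0.707  0.047  0.062] ang [ 0.004 -0.015 -0.106]
```

Emit:
carry_out(grip=[110, 110, 110, 110, 110, 110, 110, 110], offset=[[-0.2, 0.04, 0.1], [-0.4, 0.04, 0.17], [-0.55, 0.04, 0.17], [-0.65, 0.04, 0.17], [-0.7, 0.04, 0.17], [-0.75, 0.04, 0.17], [-0.8, 0.04, 0.17], [-0.85, 0.04, 0.17]], angular=[[0, 0, -0.1], [0, 0, -0.1], [0, 0, -0.1], [0, 0, -0.1], [0, 0, -0.1], [0, 0, -0.1], [0, 0, -0.1], [0, 0, -0.1]])

```text
t: 3.82
eef_pos: [0.4061, -0.2291, 0.013]
tool_rot: [0.07, 0.998, -0.0, -0.002]
contact_force: [-7.5, 0.1, 5.5]
gripper_width: 0.0485
gripper_force: 3.9
```

```bash
cat >> h.py <<'E'
C=np.array([.6341,-.2462,-.0128])
def tcp_for(xr,yr,dy,back=.0665):
    c,s=np.cos(C[2]),np.sin(C[2]); b=C[:2]+[c*xr-s*yr,s*xr+c*yr]; y=C[2]+dy
    return [*(b-back*np.array([np.cos(y),np.sin(y)])),.016],y+np.pi
def rel():
    p,r=tool(); m=r.as_matrix(); y=np.arctan2(-m[1,0],-m[0,0]); c,s=np.cos(C[2]),np.sin(C[2])
    d=p[:2]+.0665*np.array([np.cos(y),np.sin(y)])-C[:2]; return d@[c,s],d@[-s,c],y-C[2]
E
python3 - <<'E'
from h import *
print(bot.state()['contact_force'],rel())
x0,y0,d0=rel()
for f in np.linspace(.1,1,10):
    go(*tcp_for(x0+f*.08,y0*(1-f),d0*(1-f)))
E
```

```text
[-7.47422148  0.1053274   5.45895545] (np.float64(-0.1621951895063617), np.float64(0.005684682076781545), np.float64(-0.12779147136546642))
off [-0.267 -0.013 -0.102] ang [-0.003 -0.048 -0.146]
off [-0.534 -0.026 -0.103] ang [-0.003 -0.048 -0.293]
off [-0.802 -0.039 -0.104] ang [-0.003 -0.048 -0.439]
off [-1.07  -0.053 -0.105] ang [-0.002 -0.048 -0.586]
off [-1.339 -0.066 -0.106] ang [-0.002 -0.048 -0.732]
off [-1.608 -0.079 -0.107] ang [-0.002 -0.049 -0.879]
off [-1.877 -0.092 -0.109] ang [-1.000e-03 -4.900e-02 -1.025e+00]
off [-2.146 -0.105 -0.11 ] ang [-1.000e-03 -4.900e-02 -1.171e+00]
off [-2.416 -0.118 -0.111] ang [-1.000e-03 -4.900e-02 -1.318e+00]
off [-2.687 -0.131 -0.112] ang [-1.000e-03 -4.900e-02 -1.464e+00]
```

Emit:
carry_out(grip=[110, 110, 110, 110, 110, 110, 110, 110, 110, 110], offset=[[0, 0, -0.1], [-0.13, -0.01, -0.1], [-0.27, -0.01, -0.1], [-0.4, -0.02, -0.1], [-0.53, -0.03, -0.1], [-0.67, -0.03, -0.1], [-0.8, -0.04, -0.1], [-0.94, -0.05, -0.1], [-1.07, -0.05, -0.1], [-1.2, -0.06, -0.1]], angular=[[0, 0, 0], [0, 0, -0.07], [0, 0, -0.15], [0, 0, -0.22], [0, 0, -0.29], [0, 0, -0.37], [0, 0, -0.44], [0, 0, -0.51], [0, 0, -0.59], [0, 0, -0.66]])

```text
t: 4.65
eef_pos: [0.4418, -0.2361, 0.0159]
tool_rot: [0.041, 0.999, -0.0, -0.002]
contact_force: [-7.7, 0.5, 5.7]
gripper_width: 0.0489
gripper_force: 4.0
```

```bash
python3 - <<'E'
from h import *
x0,y0,d0=rel(); print(x0,y0,d0)
a=bot.capture('top')[135:285,300:420]; cv2.imwrite('pics/t2.png',cv2.resize(a[:,:,::-1],None,fx=4,fy=4,interpolation=cv2.INTER_CUBIC))
for f in(.2,.6,1): go(*tcp_for(x0+f*.045,y0*(1-f),d0*(1-f)))
E
```

```text
-0.12605046805888995 0.0030819698610793614 -0.0690125725130882
off [-0.253 -0.031 -0.001] ang [-0.001 -0.024 -0.151]
off [-0.856 -0.092 -0.002] ang [-0.001 -0.024 -0.467]
off [-1.461 -0.153 -0.003] ang [-0.    -0.024 -0.784]
```

View pics/t2.png

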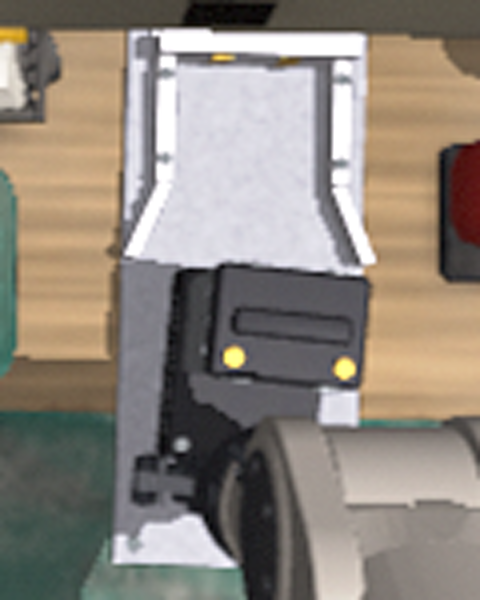

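```bash
python3 - <<'E'
from h import *
T=lambda u,v:(300+(u+.5)/4-.5,135+(v+.5)/4-.5)
b,e=fit({'top':[((-7.5,39.5,147),T(212,375)),((-7.5,-39.5,147),T(360,388)),((51.5,39.5,147),T(220,265)),((51.5,-39.5,147),T(371,278))]},.006,[.5,-.24,-.08])
c,s=np.cos(C[2]),np.sin(C[2]);d=b[:2]-C[:2]
print(d@[c,s],d@[-s,c],b[2]-C[2],e.tolist())
E
```

```text
-0.12764958360989595 0.00420450489074992 -0.05744134039589751 [[-1.2, 0.6], [1.1, 1.0], [-0.7, -1.0], [0.7, -0.6]]
```

The box is tracking the fingers: the case's top corners are at (212,375), (360,388), (220,265) and (371,278). It's about 4 mm left of centre and turned −0.06 rad. I'll keep pushing.

Emit:
carry_out(grip=[110, 110, 110, 110, 110, 110, 110, 110, 110, 110], offset=[[-0.15, -0.02, 0], [-0.3, -0.03, 0], [-0.44, -0.05, 0], [-0.59, -0.06, 0], [-0.73, -0.08, 0], [-0.88, -0.1, 0], [-1.03, -0.11, 0], [-1.17, -0.13, 0], [-1.32, -0.14, 0], [-1.46, -0.16, 0]], angular=[[0, 0, -0.08], [0, 0, -0.16], [0, 0, -0.24], [0, 0, -0.31], [0, 0, -0.39], [0, 0, -0.47], [0, 0, -0.55], [0, 0, -0.63], [0, 0, -0.71], [0, 0, -0.78]])

```text
t: 5.53
eef_pos: [0.4858, -0.2444, 0.0158]
tool_rot: [0.007, 1.0, 0.0, -0.001]
contact_force: [-6.1, 0.4, 1.5]
gripper_width: 0.0486
gripper_force: 3.1
```

```bash
python3 - <<'E'
from h import *
print(rel())
a=bot.capture('top')[135:285,300:420]; cv2.imwrite('pics/t3.png',cv2.resize(a[:,:,::-1],None,fx=4,fy=4,interpolation=cv2.INTER_CUBIC))
go(*tcp_for(-.05,0,0)); go(*tcp_for(-.01,0,0))
E
```

```text
(np.float64(-0.0817773698560411), np.float64(-0.00012003754070410045), np.float64(-0.000732910366682004))
off [-1.014  0.007 -0.003] ang [ 0.002 -0.01  -0.002]
off [-2.347  0.008 -0.004] ang [ 0.002 -0.01  -0.002]
```

View pics/t3.png

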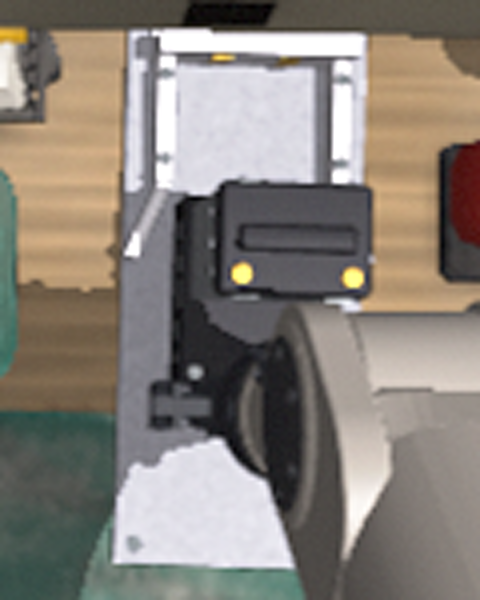

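```bash
python3 - <<'E'
from h import *
T=lambda u,v:(300+(u+.5)/4-.5,135+(v+.5)/4-.5)
b,e=fit({'top':[((-7.5,39.5,147),T(213,293)),((-7.5,-39.5,147),T(368,299)),((51.5,39.5,147),T(219,183)),((51.5,-39.5,147),T(373,187))]},.006,[.5,-.24,-.08])
c,s=np.cos(C[2]),np.sin(C[2]);d=b[:2]-C[:2]
print(d@[c,s],d@[-s,c],b[2]-C[2],e.tolist())
E
```

```text
-0.08413223234817993 0.002987253767757852 -0.00998113214882398 [[-0.1, 0.5], [0.4, 0.8], [-0.5, -1.1], [0.2, -0.4]]
```

The box is nearly square and 0–3 mm left of centre at the mouth. I'll push on with a slight shift to the right.

Emit:
carry_out(grip=[110, 110, 110, 110, 110, 110, 110, 110, 110, 110], offset=[[-0.12, 0, 0], [-0.24, -0.01, 0], [-0.36, -0.02, 0], [-0.48, -0.02, 0], [-0.6, -0.03, 0], [-0.72, -0.03, 0], [-0.84, -0.04, 0], [-0.96, -0.04, 0], [-1.08, -0.05, 0], [-1.2, -0.05, 0]], angular=[[0, 0, 0], [0, 0, -0.02], [0, 0, -0.04], [0, 0, -0.06], [0, 0, -0.06], [0, 0, -0.06], [0, 0, -0.06], [0, 0, -0.06], [0, 0, -0.06], [0, 0, -0.06]])

```text
t: 6.42
eef_pos: [0.5234, -0.2464, 0.0162]
tool_rot: [0.004, 1.0, 0.0, 0.0]
contact_force: [-3.3, -0.3, -2.6]
gripper_width: 0.0484
gripper_force: 1.8
```

Emit:
carry_out(grip=[110, 110, 110, 110, 110, 110, 110, 110], offset=[[-0.1, 0, 0], [-0.2, 0, 0], [-0.3, 0, 0], [-0.4, 0, 0], [-0.5, 0, 0], [-0.6, 0, 0], [-0.7, 0, 0], [-0.8, 0, 0]], angular=[[0, 0, 0], [0, 0, 0], [0, 0, 0], [0, 0, 0], [0, 0, 0], [0, 0, 0], [0, 0, 0], [0, 0, 0]])

```text
t: 7.08
eef_pos: [0.5472, -0.2466, 0.0162]
tool_rot: [0.004, 1.0, -0.0, -0.0]
contact_force: [-3.7, 0.3, -3.1]
gripper_width: 0.0489
gripper_force: 1.8
```

```bash
python3 - <<'E'
from h import *
print(rel(),bot.state()['contact_force'],bot.state()['torque'])
a=bot.capture('top')[135:285,300:420]; cv2.imwrite('pics/t4.png',cv2.resize(a[:,:,::-1],None,fx=4,fy=4,interpolation=cv2.INTER_CUBIC))
E
```

```text
(np.float64(-0.020352342522702165), np.float64(-0.001253624791960536), np.float64(0.0041093820534573965)) [-3.673013    0.31301673 -3.07157948] [ 0.01719055  0.8084134  -0.02348256]
```

View pics/t4.png

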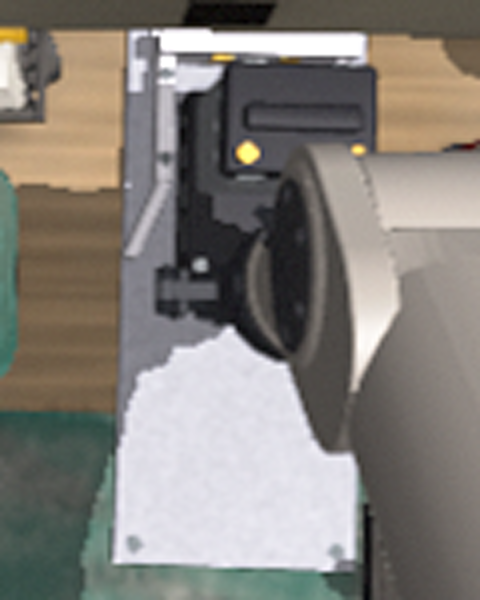

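The box is between the rails with about 20 mm to go: the base's left edge is at about column 183, and the rail's inner edge is at 176. I'll approach slowly from here.

Emit:
carry_out(grip=[110, 110, 110, 110, 110, 110, 110, 110], offset=[[-0.07, 0, 0], [-0.14, 0, 0], [-0.21, 0, 0], [-0.28, 0, 0], [-0.35, 0, 0], [-0.42, 0, 0], [-0.47, 0, 0], [-0.5, 0, 0]], angular=[[0, 0, 0], [0, 0, 0], [0, 0, 0], [0, 0, 0], [0, 0, 0], [0, 0, 0], [0, 0, 0], [0, 0, 0]])

```text
t: 7.8
eef_pos: [0.5623, -0.2467, 0.0162]
tool_rot: [0.004, 1.0, -0.0, 0.0]
contact_force: [-3.6, 0.5, -1.6]
gripper_width: 0.0483
gripper_force: 1.9
```

Emit:
carry_out(grip=[110, 110, 110, 110], offset=[[-0.03, 0, 0], [-0.06, 0, 0], [-0.09, 0, 0], [-0.1, 0, 0]], angular=[[0, 0, 0], [0, 0, 0], [0, 0, 0], [0, 0, 0]])

```text
t: 8.13
eef_pos: [0.5651, -0.2467, 0.0162]
tool_rot: [0.004, 1.0, -0.0, 0.0]
contact_force: [-3.8, -0.4, -3.0]
gripper_width: 0.0483
gripper_force: 1.9
```

Emit:
carry_out(grip=[110, 110, 110, 110], offset=[[-0.03, 0, 0], [-0.05, 0, 0], [-0.07, 0, 0], [-0.07, 0, 0]], angular=[[0, 0, 0], [0, 0, 0], [0, 0, 0], [0, 0, 0]])

```text
t: 8.47
eef_pos: [0.5673, -0.2468, 0.0162]
tool_rot: [0.004, 1.0, -0.0, 0.0]
contact_force: [-4.1, -0.0, -1.9]
gripper_width: 0.0487
gripper_force: 1.7
```

Emit:
carry_out(grip=[110, 110, 110], offset=[[-0.03, 0, 0], [-0.05, 0, 0], [-0.05, 0, 0]], angular=[[0, 0, 0], [0, 0, 0], [0, 0, 0]])

```text
t: 8.72
eef_pos: [0.5688, -0.2468, 0.0162]
tool_rot: [0.004, 1.0, -0.0, 0.0]
contact_force: [-3.1, -0.4, -2.4]
gripper_width: 0.0489
gripper_force: 1.7
```

Emit:
carry_out(grip=[110, 110, 110], offset=[[-0.02, 0, 0], [-0.04, 0, 0], [-0.04, 0, 0]], angular=[[0, 0, 0], [0, 0, 0], [0, 0, 0]])

```text
t: 8.97
eef_pos: [0.5694, -0.2467, 0.0161]
tool_rot: [0.004, 1.0, 0.0, -0.001]
contact_force: [-4.7, -0.0, -0.3]
gripper_width: 0.0485
gripper_force: 2.7
```

Emit:
carry_out(grip=[110, 110, 110], offset=[[-0.02, 0, 0], [-0.04, 0, 0], [-0.04, 0, 0]], angular=[[0, 0, 0], [0, 0, 0], [0, 0, 0]])

```text
t: 9.22
eef_pos: [0.5693, -0.2468, 0.0162]
tool_rot: [0.004, 1.0, -0.0, -0.002]
contact_force: [-8.8, 0.9, 2.2]
gripper_width: 0.0484
gripper_force: 4.6
```

The TCP has stopped and the force is rising, so the box is on the stop. I'll add one small extra press to seat it square, then retreat straight back and up.

Emit:
carry_out(grip=[110, 110, 110], offset=[[-0.02, 0, 0], [-0.03, 0, 0], [-0.03, 0, 0]], angular=[[0, 0, 0], [0, 0, 0], [0, 0, 0]])

```text
t: 9.47
eef_pos: [0.5693, -0.2468, 0.0161]
tool_rot: [0.005, 1.0, -0.0, -0.003]
contact_force: [-11.8, 2.0, 5.8]
gripper_width: 0.0485
gripper_force: 6.0
```

Emit:
carry_out(grip=[110, 110, 110, 110, 110, 110, 110, 110, 110, 110], offset=[[0.1, 0, 0], [0.4, 0, 0], [1, 0, 0], [2, 0, 0], [3, 0, 0], [3.5, 0, -1], [3.5, 0, -2.2], [3.5, 0, -3.4], [3.5, 0, -4.6], [3.5, 0, -5.5]], angular=[[0, 0, 0], [0, 0, 0], [0, 0, 0], [0, 0, 0], [0, 0, 0], [0, 0, 0], [0, 0, 0], [0, 0, 0], [0, 0, 0], [0, 0, 0]])

```text
t: 10.3
eef_pos: [0.4689, -0.2461, 0.1852]
tool_rot: [0.004, 1.0, -0.001, 0.003]
contact_force: [0.7, 0.4, 0.8]
gripper_width: 0.0487
gripper_force: 0.0
```

Emit:
carry_out(grip=[110, 110, 110, 110, 110], offset=[[0, 0, -0.8], [0, 0, -1.2], [0, 0, -1.2], [0, 0, -1.2], [0, 0, -1.2]], angular=[[0, 0, 0], [0, 0, 0], [0, 0, 0], [0, 0, 0], [0, 0, 0]])

```text
t: 10.72
eef_pos: [0.4662, -0.2457, 0.2158]
tool_rot: [0.004, 1.0, 0.0, -0.001]
contact_force: [0.4, 0.1, -0.1]
gripper_width: 0.0484
gripper_force: 0.0
```

```bash
python3 - <<'E'
from h import *
print(bot.state()['qd'].round(3))
a=bot.capture('top')[120:300,230:420]; cv2.imwrite('pics/t5.png',cv2.resize(a[:,:,::-1],None,fx=3.2,fy=3.2,interpolation=cv2.INTER_CUBIC))
E
```

```text
[-0.003  0.012  0.004  0.006 -0.002  0.006  0.001]
```

View pics/t5.png

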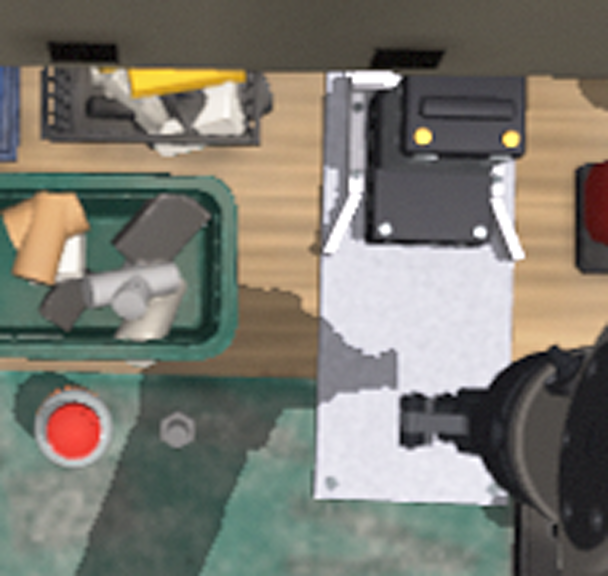

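The box sits in the cradle and the gripper is clear. The base's rear edge runs (365,240) to (494,245), and the case's rear edge (402,152) to (525,157). I'll check these numbers and hand in if they fit.

```bash
python3 - <<'E'
from h import *
T=lambda u,v:(230+(u+.5)/3.2-.5,120+(v+.5)/3.2-.5)
b,e=fit({'top':[((-55,43,42),T(366,240)),((-55,-43,42),T(494,244)),((-7.5,39.5,147),T(402,152)),((-7.5,-39.5,147),T(525,157))]},.006,[.63,-.24,0])
c,s=np.cos(C[2]),np.sin(C[2]);d=b[:2]-C[:2]
r=(d@[c,s],d@[-s,c],b[2]-C[2]);print(r,e.tolist())
if abs(r[0])<.007 and abs(r[1])<.006 and abs(r[2])<.06: print(bot.close_job())
E
```

```text
(np.float64(0.00018061500401237883), np.float64(0.0007091555186118866), np.float64(0.001243921518675072)) [[0.7, 0.2], [-1.7, 0.2], [-0.2, -0.0], [0.5, -0.3]]
the job is handed in; nothing more can be done
None
```

The battery box is home in the cradle: by the last camera check it's within about 1 mm of the home place, on the centre line and square, pressed onto the back stop with about 12 N. The robot is clear, and the job was handed in at about 11 s; no verdict came back.

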